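Index the specimen turntable to the next hole

TASK

Index the specimen turntable on by one hole for its next photograph: press the plunger in with a fingertip, keep it in while you turn the table clockwise (seen from above) to the very next hole, 45 degrees on, then let go so that the plunger springs fully out and locks there. Push only, do not grip or lift anything; the specimen block must ride round in its place on the table, and everything else is to be left alone.

Things in the scene. Friction and masses are not known exactly. Their poses are not given: they have to be found in the camera images.
- turntable (a joint): Indexing turntable: black disc 170 mm across, top 50 mm above the work surface, on a fixed drum. Value in rad about its vertical axis, 0 at the hole where it starts, growing CLOCKWISE as seen from above. With the plunger in it turns either way with light friction (0.12 N m) and stays where it is left; locked, it has about 0.045 rad of play each way.
- plunger (a joint): Indexing plunger, value in m: 0 out (up, locked in a hole), 0.012 fully in (down, at its stop). Spring: 4 N to start, 7 N fully in. The lock clears the flange from 0.009 on; keep it in while turning. Let go within about 5 mm of a hole (along the arc) it springs out into it; between holes it stays caught under the flange at about 0.0085.
- plunger_top (a point): Centre of the flat top of the plunger's round button (40 mm across, 10 mm thick, black with a bare metal inlay), 73.5 mm above the work surface when out; pressed straight down. It stands on a metal arm that sticks out of the disc, 128 mm from the turntable's axis, and goes round with the disc. A fingertip's friction on it is enough to turn the disc.
- table_axis (a point): Point on the turntable's axis, 50 mm above the work surface, fixed. Its x axis points away from the plunger's starting place. Around the fixed drum runs an aluminium flange, 216 mm across, 26 to 36 mm above the surface; its eight locking holes are notches 16 mm wide in its rim, 45 degrees apart.
- disc_center (a point): Centre of the disc's top face; turns with the disc.
- specimen_center (a point): Centre of the white block (50 x 36 x 16 mm) that stands loose on the middle of the disc and carries a pinned beetle, 40 mm high over all. It rides round with the disc.
- jar: Bystander, loose: closed glass jar, 52 mm across, 70 mm high; origin at its underside (for long things about the middle). To be left alone.
- pin_block: Bystander, loose: small stepped wooden pinning block, 60 x 30 mm, 24 mm high; origin at its underside (for long things about the middle). To be left alone.
- lens_cap: Bystander, loose: black lens cap, 56 mm across, 12 mm thick, lying flat; origin at its underside (for long things about the middle). To be left alone.
- screwdriver: Bystander, loose: screwdriver, 160 mm long, lying; origin at its underside (for long things about the middle). To be left alone.
- brush: Bystander, loose: dusting brush, 170 mm long, lying; origin at its underside (for long things about the middle). To be left alone.
- box_stack: Bystander, loose: stack of three white specimen-box lids, 50 x 40 mm, 43 mm high, one piece; origin at its underside (for long things about the middle). To be left alone.
- extension_ring: Bystander, loose: dark metal lens extension ring, 54 mm across, 22 mm high, standing flat; origin at its underside (for long things about the middle). To be left alone.
Things that resemble listed ones, but are neither listed nor needed, are in the scene too. Leave any red or yellow look-alike of the part that bears specimen_center alone.

How it is judged (in metres and radians):
On the way, in this order (a step that is already met when the one before it is completed fails the run):
1. the plunger is pressed in, the table still at its first hole (value of joint plunger above 0.006 m and value of joint turntable between -0.1 and 0.1 rad), for 0.04 s.
2. the table is turned about half way with the plunger in (value of joint plunger above 0.006 m and value of joint turntable between 0.3 and 0.6 rad), for 0.04 s.
3. the plunger has sprung out into the next hole (value of joint turntable between 0.715 and 0.855 rad and value of joint plunger below 0.002 m), for 0.2 s.
At the end, for the whole second after the job is handed in: The table rests at the next hole clockwise (0.785 rad, within 0.07 rad), the plunger is out (less than 2 mm in), and the specimen block stands upright within about 25 mm of the middle of the disc (all of step 3 and velocity of joint turntable between -0.05 and 0.05 rad/s and distance between specimen_center and disc_center below 0.028 m and angle between specimen_center's own z axis and vertical below 0.1 rad); the robot touches nothing.
It fails at once if the table is turned the wrong way (value of joint turntable below -0.25 rad).
It fails at once if the table is turned well past the next hole (value of joint turntable above 1.2 rad).
It fails at once if the specimen block is lifted, tipped or pushed off its place (distance between specimen_center and disc_center above 0.035 m or angle between specimen_center's own z axis and vertical above 0.3 rad or height (world z) of specimen_center above 0.068 m).
It fails at once if a bystander is lifted or moved by more than 20 mm (distance of any of jar, pin_block, lens_cap, screwdriver, brush, box_stack, extension_ring from where it was at the start of the episode above 0.02 m).
It also fails if it takes over 32 s, if anything falls off the work surface, if the arm or the gripper's body presses on something with over 40 N, if the wrist force passes 120 N, or if a joint passes its speed limit or range.

ROBOT

A 6-joint arm with a two-finger parallel gripper is mounted at the origin on the work surface. World frame = base frame: x ahead of the robot, y to its left, z up, the work surface at z = 0. Lengths are in mm, angles in rad, forces in N, time in s.
With the tool pointing down it reaches from about 350 to 975 mm from the base axis. Payload 7.1 kg.
Tool frame: the origin (TCP) lies between the finger pads; the fingertips stand 19 mm ahead of it and the grasp point (between the pads) is the TCP; z points along the fingers, y is the line along which they close (so a half turn about z gives the same grasp; the last joint's range is limited). The gripper opens to 88 mm and grips with 3 to 60 N. Pads are 20 mm wide; open, the fingers measure 115 mm over their backs; the gripper's body (75 mm by 178 mm) begins 61 mm behind the grasp point.
Start: joints at [-1.237, 0.423, 1.63, -0, 1.089, -0.019], TCP at [215.971, -586.482, 241.675] pointing down, gripper open.
Joint ranges: [-3, 3], [-0.9, 2.11], [0.09, 2.58], [-1.31, 4.45], [0.11, 2.69], [-2.54, 2.54]. Speed limits (rad/s): [2.39, 2.39, 3.01, 3.14, 3.14, 3.14].

INTERFACE

Orientations are given as a rotation vector (axis times angle).
In Python, from workcell import ctrl gives the robot as it stands.
- The arm moves only by the tool arm_command, never from a script. Its argument "series" is a list of rows, each an object with "linear": the shift along the tool's x, y, z in m, a list of three; "turn": the turn about the tool's z in rad. A call has 1 to 10 rows; each row shifts and turns the commanded pose from where the row before left it, along the tool's axes as they then stand; what a row does not reach is not made up. A row lasts 1/10 s, in which the tool goes at most 50 mm and 8.59 degrees, less where a joint would pass 70% of its speed; a pose out of reach is approached as far as the arm can. A call with a gripper value outside its range is refused whole. "jaw" is the opening, from -1 (shut) to 1 (fully open), set as the call begins (left out, the last holds). The fingers move at their own pace and stop on an object; the grip force is fixed at half the most. Time passes only in rows, so rows that do not move let the fingers close. It gives the time, the measured TCP pose, the force, the opening and the grip force at its end, in the units of the state.
- ctrl.get_obs(): the state, without advancing time (a new reading comes with each control period).
- ctrl.get_image(name): name is "side" or "top" or "wrist"; returns a dict with "frame" (384x512x3 uint8, blue, green, red), "fx", "fy", "cx", "cy" (pixels), "k1" (the pictures are not rectified: a ray, as slopes to the right and down, at radius r is drawn at 1 + k1 r^2 times it, then the intrinsics apply), "rvec" (rotation vector, rad) and "tvec" (3), from world to camera coordinates, as OpenCV has them. Camera axes: x right, y down, z forward; pixel columns grow to the right and rows downward; lengths in mm; the calibration is good to about 2 mm. A picture is of the moment at which its call begins. There is no depth.
- ctrl.close_job(): hands the job in; it is judged then, once.
The state is a dict: "t": time; "qpos": joint angles; "qvel": joint speeds; "joint_torque": joint torques, N m; "ee_pos": TCP position; "orientation": TCP orientation; "ft_force": force on the tool from outside, world axes, zero at the start; "moment": the same for the moment, N m; "width": finger opening in mm; "grasp_force": force on a finger pad.
Only numpy, scipy, OpenCV 4.12 (cv2) and the standard library are available. Lean on these libraries where they do the work, as an engineer would, in place of code of your own. Each camera call takes 0.05 s, during which the arm holds its last target. There are 200 camera calls.

## Working session

There is one attempt and no reset: what is moved stays moved. The work goes in short steps, Python scripts to look and compute and a tool call to move; the robot and the scene stay as the last step left them, time stands still between calls to the robot, and variables do not carry over. Pictures are saved under pics/ and viewed, at most 10 in all, crops included, and the job is handed in when it is done.

Besides the shell and the picture viewer there is one more tool, called after "Request:" as name(argument=value, ...) on one line, values as JSON. arm_command: Moves the arm, as the interface text tells. Its arguments: {"type":"object","properties":{"series":{"type":"array"},"jaw":{"type":"number"}},"required":["series"]}

```bash
mkdir -p pics
cat > h.py <<'E'
import numpy as np, cv2
from workcell import ctrl
def ray(im,u,v):
    K=np.array([[im["fx"],0,im["cx"]],[0,im["fy"],im["cy"]],[0,0,1]]);
    p=cv2.undistortPoints(np.array([[[u,v]]],float),K,np.array([im["k1"],0,0,0,0.]))[0,0]
    R=cv2.Rodrigues(np.array(im["rvec"],float))[0]; t=np.array(im["tvec"],float).ravel()
    return -R.T@t, R.T@np.array([p[0],p[1],1])
def atz(im,u,v,z):
    c,d=ray(im,u,v); return c+d*(z-c[2])/d[2]
def tri(a,b):
    A=[];B=[]
    for c,d in(a,b):
        d=d/np.linalg.norm(d);P=np.eye(3)-np.outer(d,d);A.append(P);B.append(P@c)
    x=np.linalg.solve(sum(A),sum(B)); return x,[np.linalg.norm(P@x-b) for P,b in zip(A,B)]
def proj(im,X):
    R=cv2.Rodrigues(np.array(im["rvec"],float))[0]; q=R@np.array(X,float)+np.array(im["tvec"],float).ravel()
    s=q[:2]/q[2]; s=s*(1+im["k1"]*(s@s)); return s*[im["fx"],im["fy"]]+[im["cx"],im["cy"]]
E
python3 - <<'E'
from h import *; import pickle
I={n:ctrl.get_image(n) for n in("side","top","wrist")}
pickle.dump(I,open("i0.pkl","wb"))
for n in I: cv2.imwrite(f"pics/{n}0.png",I[n]["frame"]); print(n,I[n]["k1"],I[n]["fx"],ray(I[n],256,192))
o=ctrl.get_obs(); print(o)
E
```

```text
side 0.023689944714357414 477.69337394609727 (array([401.61093478, 803.7744633 , 984.75045425]), array([ 0.14638533, -0.66282269, -0.7343444 ]))
top -0.12189239260263933 397.104581329062 (array([ 446.271224  ,   -6.69942459, 1264.45115353]), array([ 0.11428066, -0.01709773, -0.99335681]))
wrist -0.02589625489933208 285.49202468284454 (array([ 285.89901323, -559.64670555,  384.44967367]), array([-0.2497312 , -0.08052859, -0.96505686]))
{'t': 0.15, 'qpos': array([-1.23699568e+00,  4.23663316e-01,  1.63050032e+00,  1.14793115e-05,
        1.08857034e+00, -1.89839171e-02]), 'qvel': array([ 0.00030936,  0.00055428, -0.00097627, -0.00050361, -0.00062826,
       -0.00032478]), 'joint_torque': array([ 3.69699965e-04, -5.44984138e+01, -2.73918825e+01,  6.43989583e-02,
        2.04277894e-02, -9.14118982e-05]), 'ee_pos': array([ 215.85100747, -586.11928807,  241.08704058]), 'orientation': array([-3.09173529e+00, -5.51077169e-01,  2.65165599e-04]), 'ft_force': array([-0.18460127, -0.40391222,  0.11293846]), 'moment': array([-0.02057448,  0.03778819, -0.02677309]), 'grasp_force': 0.0, 'width': 87.87310228396998}
```

View pics/top0.png

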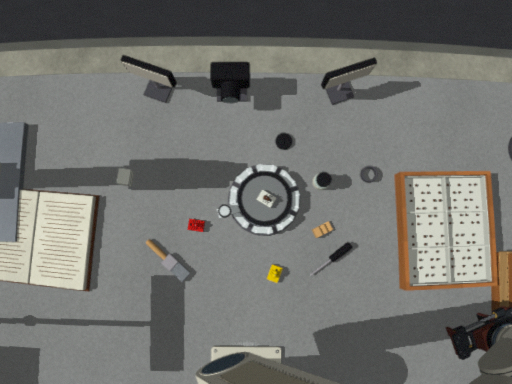

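View pics/side0.png

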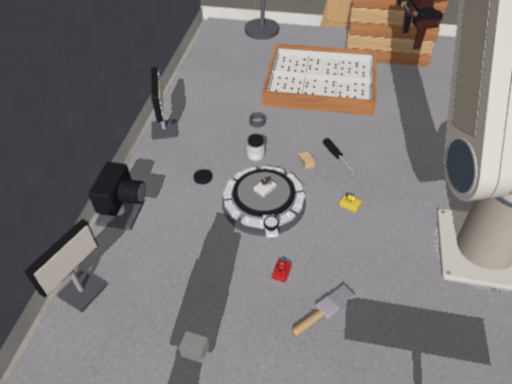

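Top view: the turntable centre is near (265,200) and the button near (224,211). In the side view they are near (264,192) and (271,224). The red (197,225) and yellow (275,273) blocks are look-alikes. The white block on the disc at (267,199) is the specimen. I'll confirm with an enlarged crop.

Run:
```python
from h import *; import pickle
I=pickle.load(open("i0.pkl","rb"))
a=cv2.resize(I["top"]["frame"][155:245,205:310],None,fx=3.8,fy=3.8*1,interpolation=cv2.INTER_CUBIC)
b=cv2.resize(I["side"]["frame"][155:245,215:320],None,fx=3.8,fy=3.8,interpolation=cv2.INTER_CUBIC)
c=np.hstack([a,b]);print(c.shape);cv2.imwrite("pics/c0.png",c)
```

```text
(342, 798, 3)
```

View pics/c0.png

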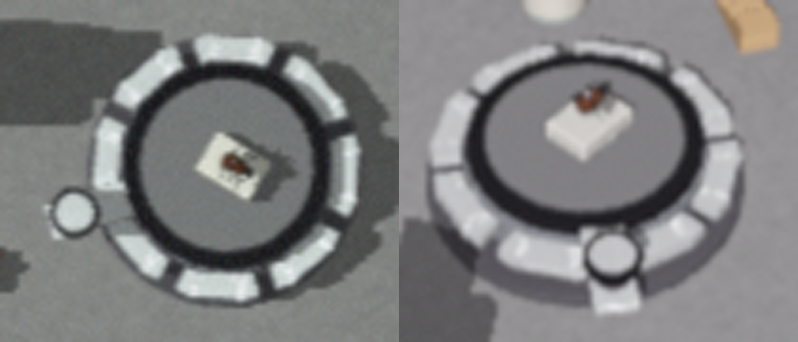

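Run:
```python
from h import *; import pickle
I=pickle.load(open("i0.pkl","rb"));T,S=I["top"],I["side"]
f=lambda x,o:o+(x+.5)/3.8-.5
P={"btn":((74,211),(213,254)),"disc":((226.5,165),(187,144))}
for k,(a,b) in P.items():
    a=(f(a[0],205),f(a[1],155));b=(f(b[0],215),f(b[1],155))
    z=73.5 if k=="btn" else 50
    print(k,tri(ray(T,*a),ray(S,*b)),atz(T,*a,z),atz(S,*b,z))
# refine the disc: fit by ellipse edge points projected at z=50
for n,pts,o in(("top",[(123,163),(330,163),(226,62),(226,268)],205),("side",[(467-399,140),(705-399,140),(187,53),(187,235)],215)):
    for p in pts: print(n,atz(I[n],f(p[0],o),f(p[1],155),50).round(1))
```

```text
btn (array([528.43236852,  68.55864262,  69.90292493]), [np.float64(0.6028592407458233), np.float64(0.6028592407458244)]) [527.58452784  68.28030397  73.5       ] [528.5367129   71.46311238  73.5       ]
disc (array([569.04479824, -53.51832141,  37.02437671]), [np.float64(0.28220617219445415), np.float64(0.2822061721947964)]) [567.46739754 -53.04702129  50.        ] [567.03309067 -41.78033183  50.        ]
top [568.4  30.7  50. ]
top [ 569.8 -137.    50. ]
top [651.9 -52.3  50. ]
top [484.3 -53.   50. ]
side [650.  -30.7  50. ]
side [485.7 -60.4  50. ]
side [ 583.8 -131.1   50. ]
side [551.8  39.6  50. ]
```

Measurements agree. The button is at about (528, 69.5), with height about 70 to 73. The axis is at about (568, −52.5), so the radius is 128, as given. Next I'll shut the jaw and travel high above the button.

Request:
arm_command(series=[{"linear":[0.026,-0.0254,0],"turn":0},{"linear":[0.026,-0.0254,0],"turn":0},{"linear":[0.026,-0.0254,0],"turn":0},{"linear":[0.026,-0.0254,0],"turn":0},{"linear":[0.026,-0.0254,0],"turn":0},{"linear":[0.026,-0.0254,0],"turn":0},{"linear":[0.026,-0.0254,0],"turn":0},{"linear":[0.026,-0.0254,0],"turn":0},{"linear":[0.026,-0.0254,0],"turn":0},{"linear":[0.026,-0.0254,0],"turn":0}], jaw=-1)

```text
t: 1.15
ee_pos: [372.5, -256.9, 241.7]
orientation: [-3.093, -0.551, 0.0]
ft_force: [0.2, 0.3, -0.2]
width: 11.1
grasp_force: 0.0
```

Request:
arm_command(series=[{"linear":[0.026,-0.0254,0],"turn":0},{"linear":[0.026,-0.0254,0],"turn":0},{"linear":[0.026,-0.0254,0],"turn":0},{"linear":[0.026,-0.0254,0],"turn":0},{"linear":[0.026,-0.0254,0],"turn":0},{"linear":[0.026,-0.0254,0],"turn":0},{"linear":[0.026,-0.0254,0],"turn":0},{"linear":[0.026,-0.0254,0],"turn":0},{"linear":[0.026,-0.0254,0],"turn":0},{"linear":[0,0,0],"turn":0}])

```text
t: 2.15
ee_pos: [514.3, 40.1, 241.7]
orientation: [-3.091, -0.557, -0.002]
ft_force: [0.8, -0.4, -0.2]
width: 0.4
grasp_force: 0.0
```

Request:
arm_command(series=[{"linear":[0.012,-0.0115,0.02],"turn":0},{"linear":[0.011,-0.0113,0.03],"turn":0},{"linear":[0,0,0.03],"turn":0},{"linear":[0,0,0.03],"turn":0},{"linear":[0,0,0.018],"turn":0},{"linear":[0,0,0],"turn":0}])

```text
t: 2.75
ee_pos: [524.2, 65.5, 111.2]
orientation: [-3.093, -0.551, 0.009]
ft_force: [-0.2, -0.0, 0.5]
width: 0.3
grasp_force: 0.0
```

Run:
```python
from h import *
S=ctrl.get_image("side");W=ctrl.get_image("wrist")
o=ctrl.get_obs();print(o["ee_pos"])
tip=o["ee_pos"]-[0,0,19]
print("tip side",proj(S,tip),"wrist",proj(W,tip),"btn",proj(S,[528,69.5,73.5]),proj(W,[528,69.5,73.5]))
s=cv2.resize(S["frame"][140:260,190:330],(420,360),interpolation=cv2.INTER_CUBIC)
w=cv2.resize(W["frame"],(380,285))
w=np.vstack([w,np.zeros((75,380,3),np.uint8)])
cv2.imwrite("pics/c1.png",np.hstack([s,w]))
```

```text
[526.30706523  65.87480537 113.82471369]
tip side [272.01895562 214.2829611 ] wrist [260.17237348 239.12961407] btn [271.03901669 220.89380982] [255.92854279 222.09518523]
```

View pics/c1.png

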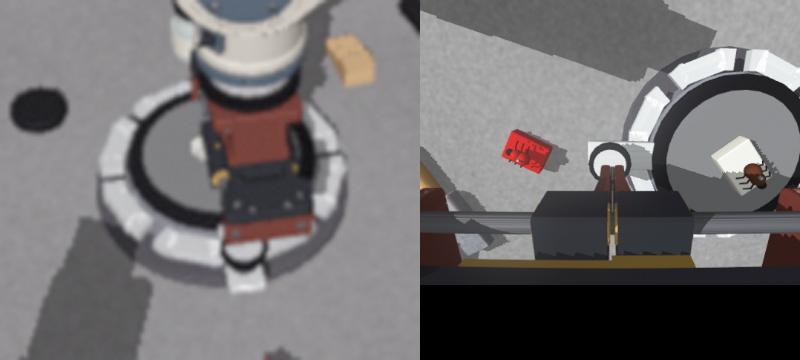

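The fingertip is above the button. In the wrist view the button ring is at about (255,217) and the tip just below it.

Run:
```python
from h import *
W=ctrl.get_image("wrist");print(ctrl.get_obs()["ee_pos"])
g=cv2.cvtColor(W["frame"],cv2.COLOR_BGR2GRAY)
cv2.imwrite("pics/c2.png",cv2.resize(g[180:250,215:300],None,fx=7,fy=7,interpolation=cv2.INTER_CUBIC))
print(ray(W,256,192)[0])
for v in(195,215,217,219):print(v,atz(W,255.5,v,73.5))
```

```text
[526.94546678  66.0237869  114.49454456]
[596.44222125  92.45318745 257.21790389]
195 [546.75789104  76.47382924  73.5       ]
215 [533.42811064  71.60852858  73.5       ]
217 [532.06503534  71.11104734  73.5       ]
219 [530.69631089  70.61151055  73.5       ]
```

View pics/c2.png

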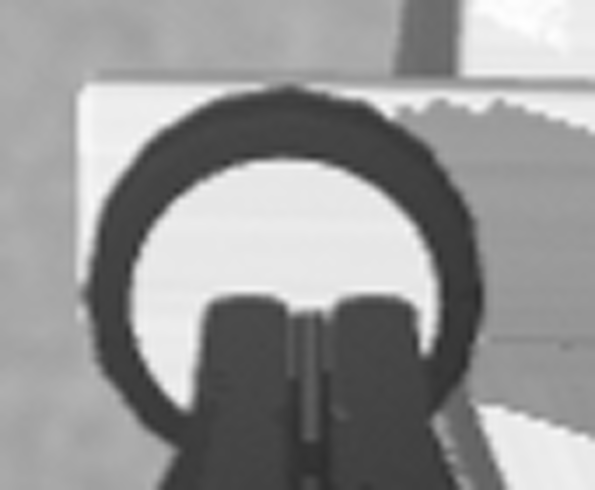

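Inlay circle centre is at pixel (255.7,224.7), which gives a button at about (527,69). This agrees with the first measurement. Centring and pressing now.

Request:
arm_command(series=[{"linear":[0.002,-0.0025,0.01],"turn":0},{"linear":[0,0,0.01],"turn":0},{"linear":[0,0,0.006],"turn":0},{"linear":[0,0,0.004],"turn":0},{"linear":[0,0,0.003],"turn":0},{"linear":[0,0,0],"turn":0}])

```text
t: 3.5
ee_pos: [528.1, 69.6, 81.0]
orientation: [-3.093, -0.551, -0.002]
ft_force: [0.1, 0.8, 6.5]
width: 0.3
grasp_force: 3.2
```

Request:
arm_command(series=[{"linear":[0,0,0.0015],"turn":0},{"linear":[0,0,0.001],"turn":0},{"linear":[0,0,0],"turn":0}])

```text
t: 3.8
ee_pos: [530.0, 70.1, 80.5]
orientation: [-3.093, -0.551, -0.008]
ft_force: [-0.8, 3.1, 23.4]
width: 0.5
grasp_force: 11.5
```

Request:
arm_command(series=[{"linear":[0.005,0.0004,0],"turn":0.0393},{"linear":[0.005,0.0004,0],"turn":0.0393},{"linear":[0.005,0.0004,0],"turn":0.0393},{"linear":[0.005,0.0004,0],"turn":0.0393},{"linear":[0.005,0.0004,0],"turn":0.0393},{"linear":[0.005,0.0004,0],"turn":0.0393},{"linear":[0.005,0.0004,0],"turn":0.0393},{"linear":[0.005,0.0004,0],"turn":0.0393},{"linear":[0.005,0.0004,0],"turn":0.0393},{"linear":[0.005,0.0004,0],"turn":0.0393}])

```text
t: 4.8
ee_pos: [579.7, 75.6, 80.6]
orientation: [-3.139, 0.066, -0.008]
ft_force: [-1.3, 4.1, 19.0]
width: 0.3
grasp_force: 9.6
```

Run:
```python
from h import *
W=ctrl.get_image("wrist");o=ctrl.get_obs();p=o["ee_pos"]
d=p[:2]-[568,-52.5];print(p,np.hypot(*d),np.degrees(np.arctan2(d[1],d[0])),o["ft_force"],o["orientation"])
cv2.imwrite("pics/c3.png",W["frame"])
```

```text
[580.56763799  75.5310018   80.65899726] 128.64634836589212 84.39375528764737 [-0.17386216  5.76482839 16.66229559] [-3.13863475  0.0697991  -0.00970372]
```

View pics/c3.png

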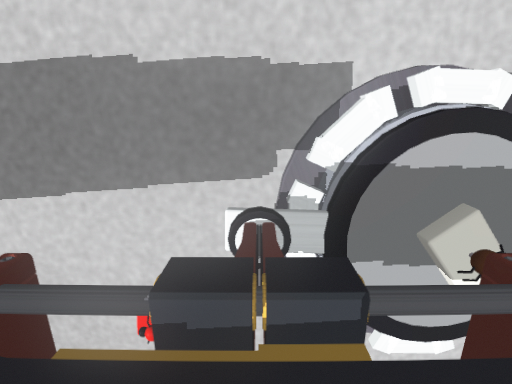

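The button, arm and block are turning with the fingertip, and the button stays centred at (260,238). Continuing with the second half.

Request:
arm_command(series=[{"linear":[0.005,0.0004,0],"turn":0.0393},{"linear":[0.005,0.0004,0],"turn":0.0393},{"linear":[0.005,0.0004,0],"turn":0.0393},{"linear":[0.005,0.0004,0],"turn":0.0393},{"linear":[0.005,0.0004,0],"turn":0.0393},{"linear":[0.005,0.0004,0],"turn":0.0393},{"linear":[0.005,0.0004,0],"turn":0.0393},{"linear":[0.005,0.0004,0],"turn":0.0393},{"linear":[0.005,0.0004,0],"turn":0.0393},{"linear":[0.005,0.0004,0],"turn":0.0393}])

```text
t: 5.85
ee_pos: [628.1, 61.4, 80.7]
orientation: [-3.064, 0.677, -0.01]
ft_force: [2.1, 7.2, 14.0]
width: 0.4
grasp_force: 7.2
```

Request:
arm_command(series=[{"linear":[0,0,0],"turn":0}])

```text
t: 5.95
ee_pos: [628.7, 61.0, 80.8]
orientation: [-3.064, 0.677, -0.012]
ft_force: [3.5, 6.5, 14.0]
width: 0.2
grasp_force: 6.8
```

Run:
```python
from h import *
W=ctrl.get_image("wrist");o=ctrl.get_obs();p=o["ee_pos"]
d=p[:2]-[568,-52.5];print(p,np.hypot(*d),np.degrees(np.arctan2(d[1],d[0])),o["ft_force"],o["orientation"])
R=cv2.Rodrigues(o["orientation"])[0];print(np.degrees(np.arctan2(R[1,0],R[0,0])))
cv2.imwrite("pics/c4.png",cv2.resize(W["frame"][40:290,180:512],None,fx=2.3,fy=2.3,interpolation=cv2.INTER_CUBIC))
```

```text
[628.61423548  61.01856118  80.73877291] 128.687797694647 61.89961953874776 [ 3.80413505  5.1049373  13.84569143] [-3.0641632   0.6755203  -0.01171439]
-24.865918782539108
```

View pics/c4.png

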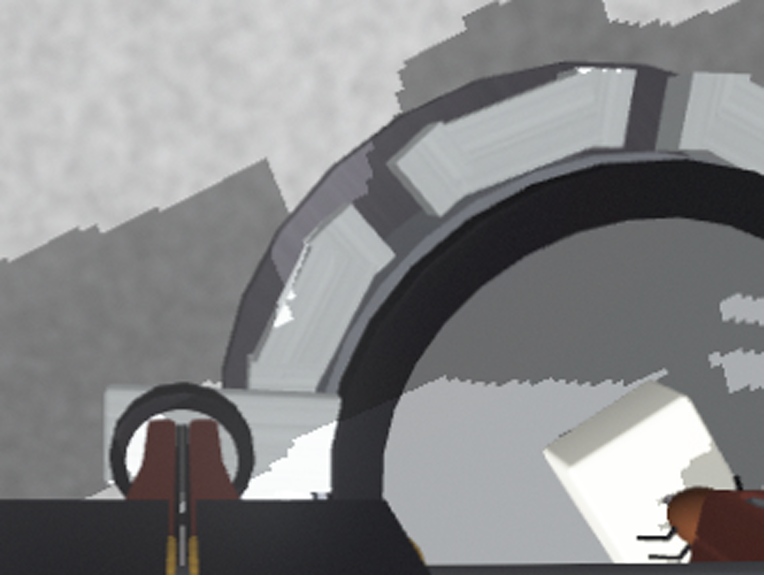

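Run:
```python
from h import *
W=ctrl.get_image("wrist");A=np.array([568,-52.5])
def an(p,z):
    q=atz(W,180+(p[0]+.5)/2.3-.5,40+(p[1]+.5)/2.3-.5,z)[:2];d=q-A;return q.round(1),np.hypot(*d).round(1),np.degrees(np.arctan2(d[1],d[0])).round(2)
for p,z in(((366,183),36),((417,235),36),((663,72),36),((654,149),36),((181.5,455),61.5)):print(an(p,z))
```

```text
(array([672.6, -14.4]), np.float64(111.3), np.float64(20.0))
(array([653.1, -22.6]), np.float64(90.2), np.float64(19.38))
(array([666.5, -98.3]), np.float64(108.6), np.float64(-24.96))
(array([647.9, -90.9]), np.float64(88.6), np.float64(-25.66))
(array([630. ,  61.7]), np.float64(129.9), np.float64(61.53))
```

The notch angles (19.7°, −25.3°) put the target hole at about 64°. The button is at about 61.7°, so I'll go back about 3.5 mm before letting go.

Request:
arm_command(series=[{"linear":[-0.0018,0,0],"turn":-0.0136},{"linear":[-0.0017,0,0],"turn":-0.0136},{"linear":[0,0,0],"turn":0},{"linear":[0,0,0],"turn":0}])

```text
t: 6.45
ee_pos: [625.1, 62.7, 80.7]
orientation: [-3.073, 0.633, -0.011]
ft_force: [2.4, 6.5, 14.3]
width: 0.6
grasp_force: 6.8
```

Now let go by rising straight up.

Request:
arm_command(series=[{"linear":[0,0,-0.004],"turn":0},{"linear":[0,0,-0.006],"turn":0},{"linear":[0,0,-0.006],"turn":0},{"linear":[0,0,0],"turn":0}])

```text
t: 6.85
ee_pos: [621.4, 61.0, 94.5]
orientation: [3.077, -0.633, -0.0]
ft_force: [0.1, -0.6, -0.4]
width: 0.4
grasp_force: 0.0
```

Request:
arm_command(series=[{"linear":[0,0,-0.03],"turn":0},{"linear":[0,0,-0.03],"turn":0},{"linear":[-0.03,0,-0.03],"turn":0},{"linear":[-0.04,0,-0.02],"turn":0},{"linear":[-0.04,0,0],"turn":0},{"linear":[-0.04,0,0],"turn":0},{"linear":[-0.04,0,0],"turn":0},{"linear":[0,0,0],"turn":0}])

```text
t: 7.65
ee_pos: [441.5, 136.3, 202.9]
orientation: [3.075, -0.63, -0.009]
ft_force: [-0.4, -1.1, -0.5]
width: 0.8
grasp_force: 0.0
```

Run:
```python
from h import *; import pickle
I={n:ctrl.get_image(n) for n in("side","top")};print(ctrl.get_obs()["ee_pos"])
pickle.dump(I,open("i1.pkl","wb"))
a=cv2.resize(I["top"]["frame"][155:245,205:310],None,fx=3.8,fy=3.8,interpolation=cv2.INTER_CUBIC)
b=cv2.resize(I["side"]["frame"][155:245,215:320],None,fx=3.8,fy=3.8,interpolation=cv2.INTER_CUBIC)
cv2.imwrite("pics/c5.png",np.hstack([a,b]))
```

```text
[446.22715393 136.14538064 203.86417745]
```

View pics/c5.png

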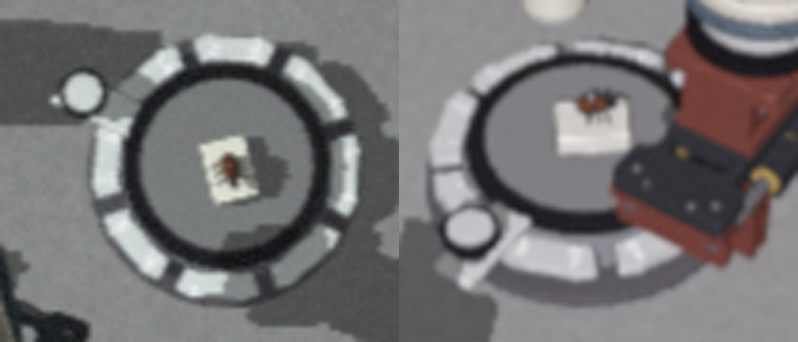

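The button is now at (83,92) in the top crop and (71,230) in the side crop, and the specimen is still in the middle. Next I'll check the height and angle.

Run:
```python
from h import *; import pickle
I=pickle.load(open("i1.pkl","rb"));f=lambda x,o:o+(x+.5)/3.8-.5
T,S=I["top"],I["side"]
P,e=tri(ray(T,f(83,205),f(92,155)),ray(S,f(71,215),f(230,155)));d=P[:2]-[568,-52.5]
print(P,e,np.hypot(*d),np.degrees(np.arctan2(d[1],d[0])))
for z in(65,73.5):print(z,proj(S,[568+128*np.cos(np.radians(63.3)),-52.5+128*np.sin(np.radians(63.3)),z]),f(71,215),f(230,155))
```

```text
[624.37022985  62.9949793   66.94600168] [np.float64(0.7134476027424996), np.float64(0.7134476027422793)] 128.51728699487532 63.98414638254471
65 [233.29894338 215.29266973] 233.31578947368422 215.1578947368421
73.5 [233.11575424 213.10496902] 233.31578947368422 215.1578947368421
```

Height of 67 mm is ambiguous: 69.9 mm was read when the plunger was out, and caught would read about 61. I'll settle it with a light touch from above.

Request:
arm_command(series=[{"linear":[0.04,0,0],"turn":0},{"linear":[0.04,0,0],"turn":0},{"linear":[0.04,0,0],"turn":0},{"linear":[0.04,0,0.02],"turn":0},{"linear":[0.03,0,0.03],"turn":0},{"linear":[0,0,0.03],"turn":0},{"linear":[0,0,0.02],"turn":0},{"linear":[0,0,0.006],"turn":0},{"linear":[0,0,0],"turn":0},{"linear":[0,0,0],"turn":0}])

```text
t: 8.75
ee_pos: [622.5, 60.9, 98.9]
orientation: [-3.077, 0.634, -0.002]
ft_force: [0.1, -0.1, 0.8]
width: 0.8
grasp_force: 0.0
```

Request:
arm_command(series=[{"linear":[0,0,0.003],"turn":0},{"linear":[0,0,0],"turn":0},{"linear":[0,0,0],"turn":0}])

```text
t: 9.05
ee_pos: [621.9, 61.3, 95.9]
orientation: [-3.077, 0.633, -0.002]
ft_force: [0.3, 0.7, 0.8]
width: 0.5
grasp_force: 0.0
```

Request:
arm_command(series=[{"linear":[0,0,0.003],"turn":0},{"linear":[0,0,0.001],"turn":0},{"linear":[0,0,0],"turn":0},{"linear":[0,0,0],"turn":0}])

```text
t: 9.45
ee_pos: [622.1, 61.3, 91.6]
orientation: [-3.077, 0.633, -0.001]
ft_force: [0.8, 1.1, 4.1]
width: 0.2
grasp_force: 1.9
```

Contact came at tip height 72.6 mm with 4 N, which is the spring's starting force, so the plunger is fully out. Retracting straight up.

Request:
arm_command(series=[{"linear":[0,0,-0.01],"turn":0},{"linear":[0,0,-0.02],"turn":0},{"linear":[0,0,-0.03],"turn":0},{"linear":[0,0,-0.04],"turn":0},{"linear":[0,0,0],"turn":0},{"linear":[0,0,0],"turn":0},{"linear":[0,0,0],"turn":0},{"linear":[0,0,0],"turn":0}])

```text
t: 10.25
ee_pos: [620.6, 61.0, 189.7]
orientation: [3.076, -0.633, -0.004]
ft_force: [0.2, 0.3, 0.1]
width: 0.5
grasp_force: 0.0
```

```bash
python3 -c "
from h import *
o=ctrl.get_obs();print(o['ee_pos'],o['ft_force'],ctrl.close_job())"
```

```text
the job is handed in; nothing more can be done
[620.56054175  60.99030745 189.71884662] [0.24891858 0.2764861  0.12536143] None
```

The turntable is indexed one hole clockwise (about 45° by the cameras) with the plunger out, confirmed by touch, and the specimen still in the middle of the disc; I handed the job in at about 10 s with the arm clear, but no verdict came back.

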